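# Load a spoke hub on the indexing drill jig and index it to the third stop

### The arm

A 6-joint arm with a two-finger parallel gripper is mounted at the origin on the work surface. World frame = base frame: x ahead of the robot, y to its left, z up, the work surface at z = 0. Lengths are in m, angles in rad, forces in N, time in s.
With the tool pointing down it reaches from about 0.3 to 0.825 m from the base axis. Payload 5.4 kg.
Tool frame: the origin (TCP) lies at the very end of the fingers, on their centre line; the grasp point (between the pads) lies 19 mm behind it; z points along the fingers, y is the line along which they close (so a half turn about z gives the same grasp; the last joint's range is limited). The gripper opens to 92 mm and grips with 3 to 60 N. Pads are 20 mm wide; open, the fingers measure 128 mm over their backs; the gripper's body (75 mm by 189 mm) begins 69 mm behind the grasp point.
Start: joints at [1.048, 0.158, 1.597, -0, 1.386, -0.21], TCP at [0.177, 0.547, 0.215] pointing down, gripper open.
Joint ranges: [-2.91, 2.91], [-0.94, 2.29], [0.18, 2.7], [-1.29, 4.43], [0.17, 2.64], [-3, 3]. Speed limits (rad/s): [2.57, 2.57, 3.14, 3.14, 3.14, 3.14].

### API

Orientations are given as a rotation vector (axis times angle).
In Python, from workcell import bot gives the robot as it stands. Calls block until the motion is done:
- bot.goto(position, orientation): joint-space move of the TCP to a pose.
- bot.line_to(position, rot=None, max_speed=0.15): straight line of the TCP; rot=None keeps the orientation; max_speed is the mean speed in m/s.
- bot.set_joints(angles): joint-space move.
- bot.set_gripper(opening, newtons=None): opening from 0.0 (shut) to 1.0 (fully open); newtons is the grip in N (None keeps the last); returns when the fingers have stopped.
- bot.hold(seconds).
- bot.inverse_kinematics(position, orientation): joint angles nearest the present ones, or None.
- bot.read_camera(name): name is "scene" or "top" or "wrist"; returns a dict with "pixels" (480x640x3 uint8, blue, green, red), "fx", "fy", "cx", "cy" (pixels), "k1" (the pictures are not rectified: a ray, as slopes to the right and down, at radius r is drawn at 1 + k1 r^2 times it, then the intrinsics apply), "R" (3x3) and "t" (3): a world point X has camera coordinates R X + t. Camera axes: x right, y down, z forward; pixel columns grow to the right and rows downward; lengths in m; the calibration is good to about 2 mm. A picture is of the moment at which its call begins. There is no depth.
A pose or a line that the arm cannot do raises bot.MotionError and nothing moves.
- bot.job_done(): hands the job in, once; it reports no verdict.
Readings, each from a call of its own:
- bot.current_clock(): time.
- bot.current_joints(): joint angles.
- bot.current_joint_vel(): joint speeds.
- bot.current_effort(): joint torques, N m.
- bot.current_ee_pos(): TCP position.
- bot.current_tool_rot(): TCP orientation.
- bot.current_contact_force(): force on the tool from outside, world axes, zero at the start.
- bot.current_ft_torque(): the same for the moment, N m.
- bot.current_opening(): opening from 0.0 (shut) to 1.0 (fully open).
Only numpy, scipy, OpenCV 4.12 (cv2) and the standard library are available. Lean on these libraries where they do the work, as an engineer would, in place of code of your own. Each camera call takes 0.05 s, during which the arm holds its last target. There are 200 camera calls.

### The job

Set up the wooden hub on the indexing drill jig for its next pair of spoke holes: thread the aluminium spacer ring down the arbor first and then the hub on top of it, both fully home, with the pencil line across the hub pointing at the brass drill guide and the index plate still on its starting stop. Then grip the red flat-sided knob at the top of the arbor and turn it clockwise, seen from above, feeling for the clicks, to the third stop and not past it. Finish while still holding the knob on that stop, and leave the pencil, the tape roll and the offcut alone.

Things in the scene. Friction and masses are not known exactly. Their poses are not given: they have to be found in the camera images.
- jig: Indexing drill jig, fixed to the bench: plywood base 230 x 160 x 18 mm with a turning index plate and upright arbor, a drill guide on its -x side and a spring plunger block on its +x side (84 to 112 mm from the axis, up to 47 mm high). Origin on the arbor's axis at bench level, z up. Keep the fingers to its +y and -y sides when lowering a ring.
- drill_bush (a point): Nose of the brass drill bush (16 mm diameter), on the jig's -x side, 46 mm from the arbor's axis, 85 mm above the bench; axes as jig, the bush points along +x at the arbor. Behind it the grey arm and column (34 and 50 mm wide) stand 56 to 106 mm from the axis, up to 98 mm high. Fixed.
- index_shoulder (a point): On the axis, it turns with the plate; centre of the faceplate's top (54 mm across, brown abrasive facing that carries the work round), 60 mm above the bench; the spacer sits here. Above it the arbor is 24 mm in diameter for 33 mm, tapers to 20 mm, then the knob; top of all 66 mm above this point. Below, the index plate is 130 mm across, its top 40 mm above the bench. z up.
- index_knob (a point): Middle of the red flat-sided knob on the arbor, on the axis, 112 mm above the bench: a bar 20 mm long (own x), 12 mm across the flats (own y), 96 to 124 mm above the bench with a cap to 126 mm; the rings pass over it and the hub, when home, ends at 98 mm. Turns with the joint; at joint 0 its axes agree with jig, so its long side points at the drill guide.
- index (a joint): Angle (rad) of plate, arbor and knob, growing clockwise seen from above. Starts on the stop at 0. A spring ball drops between two rim lobes every 20 degrees: stops at 0.349, 0.698 and 1.047 (third). Leaving a stop takes about 0.23 N m; past half-way the plate is drawn on into the next stop (torque changes sign), near zero torque in a stop. No end stop within half a turn either way.
- spacer: Loose aluminium spacer ring, 56 mm outside diameter, 26.5 mm bore, 12 mm high, 40 to 70 g. Starts flat on the board. Origin: centre of its underside, z along its axis.
- hub: Loose beech wheel hub, a ring of 64 mm outside diameter, 26.5 mm bore, 26 mm high, 35 to 70 g. A dark pencil line runs right across its top along its own x axis, with a 10 mm hole in its side below each end; the two ends are alike. Starts flat on the board, line on top. Origin: centre of its underside, z along its axis.
- board: Plywood loading board 220 x 280 x 9 mm, fixed; the spacer, the hub and the pencil lie on it. Origin: centre of its underside; its top is 9 mm above the bench; long side along its y.
- pencil: Bystander: flat red carpenter's pencil, 12 x 175 x 7 mm, loose on the far part (+x) of the board, lying along the board's y. Origin: under the middle of its red part.
- tape: Bystander: yellow masking tape roll, 100 mm across, 25 mm high, loose on the bench beyond the work. Origin: centre of its underside.
- offcut: Bystander: loose wooden offcut 45 x 120 x 28 mm on the bench beyond the work. Origin: centre of its underside; long side along its y.
Things that resemble listed ones, but are neither listed nor needed, are in the scene too. Of the things that look like the hub, the largest one is meant.

How it is judged:
By the outcome, as a careful person would: the job done as asked, in the order asked, and still so for the second after the job is handed in, while the arm keeps its last pose, push and grip.
It also fails if it takes over 72 s, if anything falls off the work surface, if the arm or the gripper's body presses on something with over 40 N, if the wrist force passes 120 N, or if a joint passes its speed limit or range.

## Working session

There is one attempt and no reset: what is moved stays moved. The work goes in short steps, each a Python script; the robot and the scene stay as the last script left them, time stands still between calls to the robot, and variables do not carry over. Pictures are saved under pics/ and viewed, on a budget of 10 in all, crops included, one or two more only if the job needs it, and the job is handed in when it is done.

```bash
ls; mkdir -p pics; cat > h.py <<'E'
import numpy as np, cv2
from workcell import bot
def shot(cam,name=None):
    c=bot.read_camera(cam)
    if name: cv2.imwrite('pics/'+name,c['pixels'])
    return c
def ray(c,u,v):
    K=np.array([[c['fx'],0,c['cx']],[0,c['fy'],c['cy']],[0,0,1.]])
    p=cv2.undistortPoints(np.array([[[u,v]]],float),K,np.array([c['k1'],0,0,0.]))[0,0]
    R=np.array(c['R']);t=np.array(c['t'])
    return -R.T@t, R.T@np.array([p[0],p[1],1.])
def onz(c,u,v,z):
    o,d=ray(c,u,v); return o+d*(z-o[2])/d[2]
def proj(c,X):
    K=np.array([[c['fx'],0,c['cx']],[0,c['fy'],c['cy']],[0,0,1.]])
    rv=cv2.Rodrigues(np.array(c['R'],float))[0]
    return cv2.projectPoints(np.array(X,float).reshape(-1,3),rv,np.array(c['t'],float),K,np.array([c['k1'],0,0,0.]))[0].reshape(-1,2)
E
python3 - <<'E'
from h import *
for n in ('top','scene','wrist'):
    c=shot(n,n+'0.png'); print(n,c['fx'],c['cx'],c['cy'],c['k1'],-np.array(c['R']).T@c['t'])
print(bot.current_clock(),bot.current_tool_rot())
E
```

```text
pics
top 454.6754204083042 321.208305041213 236.44751115256403 -0.0499039055225281 [ 0.38400086 -0.05815484  0.95882294]
scene 497.53561686649107 323.6477940331731 238.12674039155453 -0.13994359185737645 [ 1.15362211 -0.09961421  0.86969389]
wrist 378.19145214797 313.7922424938384 240.25583590231432 -0.05757995081353096 [0.10231297 0.57044851 0.38264246]
0.15 [-4.89271044e-01 -3.10271922e+00  2.09543726e-03]
```

View pics/top0.png

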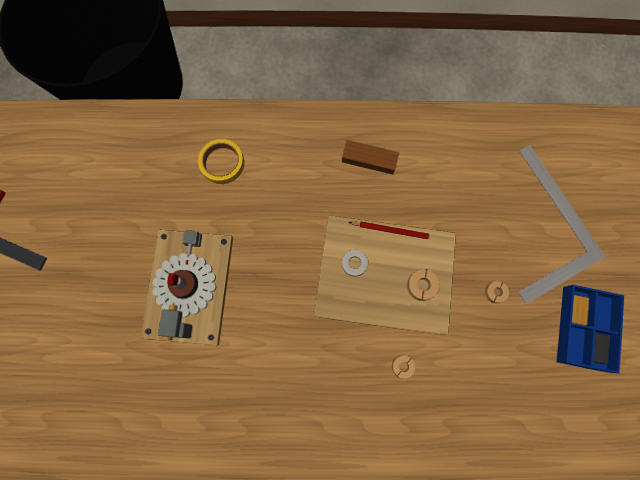

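View pics/scene0.png

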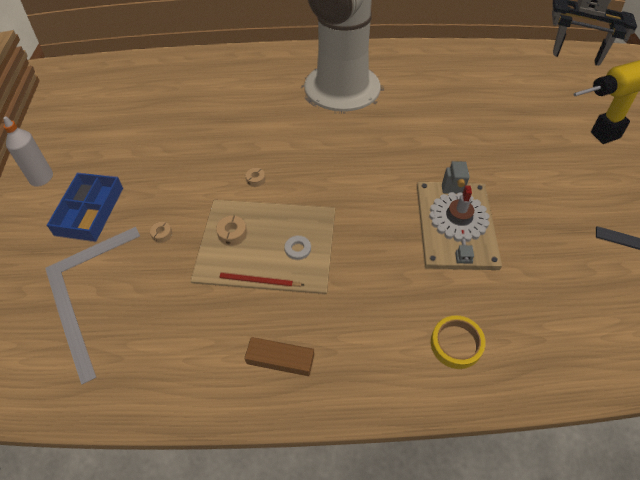

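The top view shows the jig at (183,283), the spacer at (355,263) and the pencil at (395,229). There are three hub-like rings, at (423,284), (497,291) and (404,366). The one at (423,284) is the largest and the only one on the board, so it fits. The scene view agrees: hub at (232,230), small ones at (161,232) and (255,177). Next I'll take rough positions and then close wrist views.

```bash
python3 - <<'E'
from h import *
from scipy.spatial.transform import Rotation as Ro
c=shot('top')
for n,u,v,z in [('spacer',355,263,.021),('hub',423,284,.035),('small1',497,291,.02),('small2',404,366,.02),('shoulder',183,283,.06),('b1',164,237,.018),('b2',225,241,.018),('b3',148,331,.018),('b4',211,337,.018)]:
    print(n,onz(c,u,v,z).round(4))
w=shot('wrist'); Rt=Ro.from_rotvec(bot.current_tool_rot()); p=np.array(bot.current_ee_pos())
Rw=np.array(w['R']);o=-Rw.T@w['t']
print('cam in tool',Rt.inv().apply(o-p), '\n',(Rw@Rt.as_matrix()).round(3), '\n',Rt.as_matrix().round(3))
# sizes of wooden rings
hsv=cv2.cvtColor(c['pixels'],cv2.COLOR_BGR2HSV)
for u,v in [(355,263),(423,284),(497,291),(404,366)]:
    print(hsv[v,u-14:u+15:2].tolist())
E
```

```text
spacer [ 0.5525 -0.1321  0.021 ]
hub [ 0.5074 -0.27    0.035 ]
small1 [ 0.4955 -0.4283  0.02  ]
small2 [ 0.3443 -0.2285  0.02  ]
shoulder [0.502  0.2137 0.06  ]
b1 [0.6057 0.2749 0.018 ]
b2 [0.5981 0.1434 0.018 ]
b3 [0.4083 0.2912 0.018 ]
b4 [0.3981 0.1611 0.018 ]
cam in tool [ 0.07817232 -0.00052036 -0.16874808] 
 [[ 0.     1.    -0.   ]
 [-0.961  0.    -0.277]
 [-0.277  0.     0.961]] 
 [[-0.951  0.308 -0.   ]
 [ 0.308  0.951 -0.001]
 [ 0.    -0.001 -1.   ]]
[[17, 95, 159], [19, 26, 169], [19, 26, 165], [19, 25, 162], [18, 135, 161], [18, 127, 161], [18, 127, 159], [18, 128, 157], [18, 126, 156], [17, 129, 156], [19, 38, 141], [18, 27, 167], [19, 25, 162], [17, 34, 150], [17, 131, 152]]
[[16, 135, 153], [16, 131, 179], [16, 133, 178], [16, 133, 177], [16, 131, 166], [18, 127, 157], [17, 128, 158], [18, 126, 158], [18, 126, 160], [17, 130, 147], [16, 140, 106], [16, 135, 170], [16, 133, 178], [16, 134, 177], [16, 135, 176]]
[[16, 147, 146], [15, 141, 112], [16, 136, 141], [16, 132, 179], [16, 133, 176], [16, 137, 160], [16, 148, 140], [16, 148, 140], [17, 134, 133], [16, 138, 107], [16, 133, 180], [16, 135, 176], [16, 134, 175], [16, 148, 136], [16, 149, 139]]
[[16, 146, 152], [16, 141, 107], [16, 130, 186], [16, 132, 182], [16, 129, 184], [16, 147, 153], [16, 146, 161], [16, 144, 161], [16, 144, 163], [16, 138, 105], [16, 130, 183], [16, 131, 179], [16, 131, 179], [16, 144, 158], [16, 144, 158]]
```

```bash
cat >> h.py <<'E'
from scipy.spatial.transform import Rotation as Ro
def down(a):
    "tool down, tool x = -(cos a, sin a), closing line y=(-sin a, cos a)"
    return Ro.from_matrix([[-np.cos(a),-np.sin(a),0],[-np.sin(a),np.cos(a),0],[0,0,-1]]).as_rotvec()
E
python3 - <<'E'
from h import *
bot.goto([.50,.216,.26],down(-.08)); print(bot.current_joints(),bot.current_clock()); bot.hold(.3)
shot('wrist','w1.png')
bot.goto([.52,-.2,.19],down(-.08)); print(bot.current_joints(),bot.current_clock()); bot.hold(.3)
c=shot('wrist','w2.png')
import pickle
pickle.dump({k:c[k] for k in c},open('w2.pkl','wb'))
E
```

```text
[ 1.87150453e-01  5.17361473e-02  1.62286171e+00  2.85987270e-04
  1.46734179e+00 -1.30465755e+00] 1.95
[-5.82526645e-01  1.31514373e-01  1.67585153e+00  3.75102553e-04
  1.33392017e+00 -2.07458173e+00] 3.8583
```

View pics/w1.png

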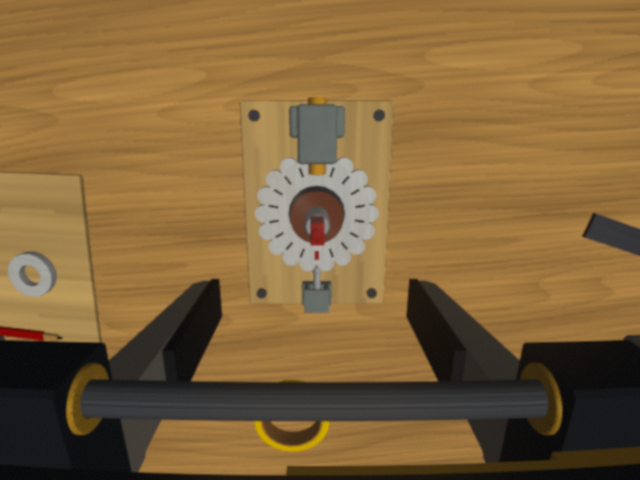

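View pics/w2.png

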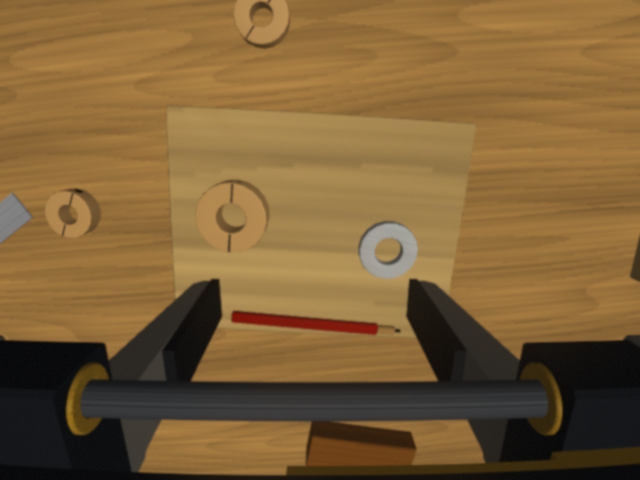

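Wrist view 1: the jig is centred at (317,214) with the drill guide up at (317,140). The red knob leans toward (317,232), and the plate screws are at (254,116), (379,116), (261,293) and (371,293). Wrist view 2 confirms the choice of hub. It is at (232,216), about 70 px across, against about 50 px for the small ones at (69,214) and (261,16). Its line runs from (231,183) to (229,250), and the spacer is at (388,250).

```bash
python3 - <<'E'
from h import *
import pickle
c=pickle.load(open('w2.pkl','rb')); im=c['pixels']
R=np.array(c['R']); o2=-R.T@c['t']
c1=dict(c); o1=o2+np.array([-.02,.416,.07]); c1['t']=-R@o1; im1=cv2.imread('pics/w1.png')
def top(im,c,roi,lo,hi,z,name):
    x0,y0,x1,y1=roi; hsv=cv2.cvtColor(im,cv2.COLOR_BGR2HSV)
    m=cv2.inRange(hsv,np.array(lo),np.array(hi)); M=np.zeros_like(m); M[y0:y1,x0:x1]=m[y0:y1,x0:x1]
    M=cv2.morphologyEx(M,cv2.MORPH_OPEN,np.ones((3,3)))
    cs=max(cv2.findContours(M,cv2.RETR_EXTERNAL,cv2.CHAIN_APPROX_NONE)[0],key=cv2.contourArea)[:,0]
    P=np.array([onz(c,u,v,z)[:2] for u,v in cs])
    A=np.c_[2*P,np.ones(len(P))]; s=np.linalg.lstsq(A,(P**2).sum(1),rcond=None)[0]
    r=np.sqrt(s[2]+s[0]**2+s[1]**2); res=np.hypot(*(P-s[:2]).T)-r
    print(name,s[:2].round(4),'diam',round(2*r,4),'std',res.std().round(4), 'meancontour px',cs.mean(0).round(1))
    return s[:2]
print('hsv',[cv2.cvtColor(im,cv2.COLOR_BGR2HSV)[v,u].tolist() for u,v in [(210,216),(255,216),(232,248),(185,216),(372,250),(375,270),(405,250),(340,250)]])
h=top(im,c,(185,170,280,262),(0,118,182),(20,255,255),.035,'hub')
s=top(im,c,(345,210,430,290),(0,0,120),(179,60,255),.021,'spacer')
p=top(im1,c1,(245,145,390,280),(0,0,140),(179,60,255),.040,'plate lobes')
f=top(im1,c1,(280,175,355,250),(0,110,0),(12,255,120),.060,'faceplate')
k=top(im1,c1,(300,205,335,255),(0,180,110),(6,255,255),.126,'redcap')
hsv1=cv2.cvtColor(im1,cv2.COLOR_BGR2GRAY); S=[]
for u,v in [(254,116),(379,116),(261,293),(371,293)]:
    w=255-hsv1[v-9:v+10,u-9:u+10].astype(float); w=np.where(w>180,w,0); yy,xx=np.mgrid[-9:10,-9:10]
    S.append(onz(c1,u+(w*xx).sum()/w.sum(),v+(w*yy).sum()/w.sum(),.02)[:2])
S=np.array(S); print(S.round(4).tolist(),'centre',S.mean(0).round(4))
d=(S[2]+S[3]-S[0]-S[1]); print('jig yaw',np.arctan2(d[1],d[0]))
d=(S[0]+S[2]-S[1]-S[3]); print('jig yaw from y',np.arctan2(-d[1]*-1,d[0])+np.pi/2, d)
g=cv2.cvtColor(im,cv2.COLOR_BGR2GRAY)
L=[]
for vs in (range(186,199),range(234,248)):
    for v in vs:
        row=g[v,222:242].astype(float); b=np.median(row)-row; b[b<15]=0
        if b.sum()>0: L.append(onz(c,222+(b*np.arange(20)).sum()/b.sum(),v,.035)[:2])
L=np.array(L); q=L-L.mean(0); U,_,V=np.linalg.svd(q); print('line dir',np.arctan2(V[0,1],V[0,0])%np.pi, 'mid',L.mean(0),'rms',(q@V[1]).std(),len(L))
E
```

```text
hsv [[17, 139, 180], [17, 140, 179], [17, 140, 177], [19, 132, 164], [23, 14, 161], [21, 16, 161], [23, 14, 160], [19, 130, 155]]Traceback (most recent call last):
  File "<stdin>", line 17, in <module>
  File "<stdin>", line 10, in top
ValueError: max() iterable argument is empty
```

```bash
cat > m.py <<'E'
from h import *
def top(im,c,roi,lo,hi,z,name,close=0):
    x0,y0,x1,y1=roi; hsv=cv2.cvtColor(im,cv2.COLOR_BGR2HSV)
    m=cv2.inRange(hsv,np.array(lo),np.array(hi)); M=np.zeros_like(m); M[y0:y1,x0:x1]=m[y0:y1,x0:x1]
    M=cv2.morphologyEx(M,cv2.MORPH_OPEN,np.ones((3,3)))
    if close: M=cv2.morphologyEx(M,cv2.MORPH_CLOSE,np.ones((close,close)))
    cs=cv2.findContours(M,cv2.RETR_EXTERNAL,cv2.CHAIN_APPROX_NONE)[0]
    if not cs: print(name,'none'); return
    cs=max(cs,key=cv2.contourArea)[:,0]
    P=np.array([onz(c,u,v,z)[:2] for u,v in cs])
    for _ in range(4):
        A=np.c_[2*P,np.ones(len(P))]; s=np.linalg.lstsq(A,(P**2).sum(1),rcond=None)[0]
        r=np.sqrt(s[2]+s[0]**2+s[1]**2); res=np.hypot(*(P-s[:2]).T)-r
        P=P[abs(res)<max(.0012,2*res.std())]
    print(name,s[:2].round(4),'diam',round(2*r,4),'std',res.std().round(4),len(P),len(cs), 'px',cs.mean(0).round(1))
    return s[:2]
E
python3 - <<'E'
from m import *
import pickle
c=pickle.load(open('w2.pkl','rb')); im=c['pixels']
R=np.array(c['R']); o2=-R.T@c['t']
c1=dict(c); o1=o2+np.array([-.02,.416,.07]); c1['t']=-R@o1; im1=cv2.imread('pics/w1.png')
h=top(im,c,(185,170,280,262),(0,100,172),(18,255,255),.035,'hub',5)
s=top(im,c,(345,210,430,290),(0,0,145),(179,60,255),.021,'spacer')
p=top(im1,c1,(245,145,390,280),(0,0,140),(179,60,255),.040,'plate lobes',9)
f=top(im1,c1,(280,175,355,250),(0,110,0),(14,255,140),.060,'faceplate')
k=top(im1,c1,(300,205,335,255),(0,180,110),(6,255,255),.126,'redcap')
hsv1=cv2.cvtColor(im1,cv2.COLOR_BGR2GRAY); S=[]
for u,v in [(254,116),(379,116),(261,293),(371,293)]:
    w=255-hsv1[v-9:v+10,u-9:u+10].astype(float); w=np.where(w>160,w,0); yy,xx=np.mgrid[-9:10,-9:10]
    S.append(onz(c1,u+(w*xx).sum()/w.sum(),v+(w*yy).sum()/w.sum(),.02)[:2])
S=np.array(S); print(S.round(4).tolist(),'centre',S.mean(0).round(4))
d=(S[2]+S[3]-S[0]-S[1]); print('jig yaw',np.arctan2(d[1],d[0]))
d=(S[1]+S[3]-S[0]-S[2]); print('jig yaw from y',np.arctan2(-d[0],d[1]), d)
g=cv2.cvtColor(im,cv2.COLOR_BGR2GRAY)
L=[]
for vs in (range(186,199),range(234,248)):
    for v in vs:
        row=g[v,222:242].astype(float); b=np.median(row)-row; b[b<15]=0
        if b.sum()>0: L.append(onz(c,222+(b*np.arange(20)).sum()/b.sum(),v,.035)[:2])
L=np.array(L); q=L-L.mean(0); U,_,V=np.linalg.svd(q); print('line dir',np.arctan2(V[0,1],V[0,0])%np.pi, 'mid',L.mean(0),'rms',(q@V[1]).std(),len(L))
E
```

```text
hub [ 0.5111 -0.2661] diam 0.0498 std 0.0038 118 164 px [246.4 219.7]
spacer [ 0.5558 -0.1321] diam 0.0527 std 0.0003 156 156 px [388.5 250.8]
plate lobes [0.5053 0.2184] diam 0.1248 std 0.0018 329 415 px [316.6 213.1]
faceplate [0.5042 0.2186] diam 0.0513 std 0.0004 132 147 px [316.6 216.8]
redcap [0.5043 0.2184] diam 0.0137 std 0.0018 57 57 px [317.  233.9]
[[0.4006, 0.1615], [0.4106, 0.2907], [0.599, 0.1464], [0.609, 0.2752]] centre [0.5048 0.2184]
jig yaw -0.07690477869014639
jig yaw from y -0.07766404891307119 [0.02007475 0.25796196]
line dir 2.952884871097701 mid [ 0.50893718 -0.27279689] rms 0.0001021173990915249 27
```

Jig axis is (0.5045, 0.2185) with yaw -0.077: faceplate, cap, lobes and screws agree within 1 mm, and the sizes fit. Spacer is at (0.556,-0.132), 53 mm across, at the right height. Now pick up the spacer and check it in the grip.

```bash
python3 - <<'E'
from m import *
a=-.077
bot.goto([.5555,-.132,.06],down(a)); bot.line_to([.5555,-.132,.0108],max_speed=.08)
print(bot.current_contact_force())
bot.set_gripper(0.4,20); print('open',bot.current_opening()*92, bot.current_ee_pos())
bot.line_to([.5555,-.132,.19],max_speed=.2); bot.hold(.2)
print(bot.current_opening()*92,bot.current_contact_force(),bot.current_clock())
c=shot('wrist','w3.png')
p=np.array(bot.current_ee_pos());Rt=Ro.from_rotvec(bot.current_tool_rot())
import pickle; pickle.dump((c,p,Rt.as_rotvec()),open('w3.pkl','wb'))
s=top(c['pixels'],c,(200,180,420,370),(0,0,130),(179,60,255),p[2]+.0102,'spacer')
print(Rt.inv().apply(np.r_[s,p[2]]-p), proj(c,[p]))
E
```

```text
[-0.71095589  0.27396904  1.14913858]
open 54.697137065489514 [ 0.55552517 -0.13200574  0.01083934]
55.10799224750998 [-0.52658428  0.61012132 -0.58588242] 7.525
spacer [ 0.5546 -0.132 ] diam 0.0532 std 0.0002 315 315 px [314.2 305.3]
[ 4.15072121e-04 -2.46515699e-04  5.71010774e-07] [[314.6129455  299.10567661]]
```

View pics/w3.png

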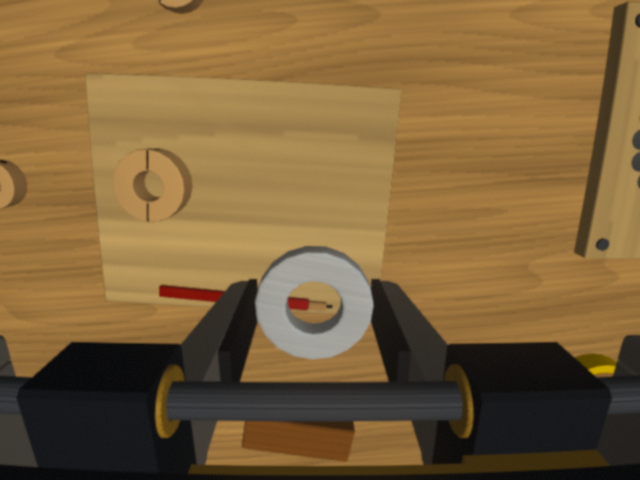

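```bash
cat >> h.py <<'E'
def lower(x,y,z0,z1,step,flim,speed=.05):
    z=z0
    while z>z1+1e-6:
        z=max(z1,z-step); bot.line_to([x,y,z],max_speed=speed); f=np.array(bot.current_contact_force()); 
        print(round(z,4),np.array(bot.current_ee_pos()).round(4),f.round(1))
        if f[2]>flim or np.hypot(*f[:2])>flim: break
    return z
E
python3 - <<'E'
from h import *
a=-.077;x,y=.5043,.2185
bot.goto([x,y,.19],down(a)); bot.line_to([x,y,.132],max_speed=.12)
lower(x,y,.132,.0635,.006,6)
print(bot.current_ft_torque(),bot.current_clock())
E
```

```text
0.126 [0.5044 0.2185 0.1262] [-0.   0.4 -0.4]
0.12 [0.5039 0.2185 0.1195] [-0.5  0.2 -0.4]
0.114 [0.5039 0.2184 0.1135] [-0.   0.4  0.3]
0.108 [0.5039 0.2184 0.1075] [ 0.3 -0.5 -0.4]
0.102 [0.5039 0.2184 0.1015] [ 0.7 -1.   0.7]
0.096 [0.5039 0.2184 0.0955] [-0.6 -0.6 -0.2]
0.09 [0.5039 0.2184 0.0895] [ 0.3  0.7 -0.7]
0.084 [0.504  0.2184 0.0835] [0.1 0.  0.5]
0.078 [0.504  0.2184 0.0775] [-0.6 -0.3  0.4]
0.072 [0.504  0.2184 0.0715] [ 0.  -0.7 -0.1]
0.066 [0.504  0.2184 0.0655] [0.6 0.4 0. ]
0.0635 [0.5042 0.2185 0.0634] [ 0.5 -0.1 -1.1]
[-0.01645081  0.02834311 -0.04280654] 12.725
```

```bash
python3 - <<'E'
from m import *
a=-.077;x,y=.5043,.2185
z=lower(x,y,.0635,.0605,.0005,4)
bot.set_gripper(1.0)
print('rel',np.array(bot.current_contact_force()).round(1))
bot.line_to([x,y,.20],max_speed=.25); bot.hold(.2)
c=shot('wrist','w4.png')
top(c['pixels'],c,(220,170,420,340),(0,0,120),(179,60,255),.072,'all white')
# hub pick: go and check from near
b=-.189
bot.goto([.509,-.2725,.10],down(b)); bot.hold(.2); c=shot('wrist','w5.png')
print(bot.current_clock(),bot.current_joints(),proj(c,[.509,-.2725,.035]))
import pickle; pickle.dump((c,),open('w5.pkl','wb'))
im=np.hstack([cv2.imread('pics/w4.png')[100:400,120:520],c['pixels'][100:400,120:520]]); cv2.imwrite('pics/p45.png',im)
E
```

```text
0.063 [0.5043 0.2185 0.063 ] [ 0.2 -0.2 -1.3]
0.0625 [0.5043 0.2185 0.0625] [-0.2 -0.7 -1. ]
0.062 [0.5043 0.2185 0.062 ] [-0.1 -0.3  0. ]
0.0615 [0.5044 0.2185 0.0618] [-0.7 -1.1  1.9]
0.061 [0.5044 0.2185 0.0617] [-2.2 -1.2  5.9]
rel [ 0.3  0.4 -0.4]
all white [0.4997 0.2187] diam 0.109 std 0.0035 451 563 px [314.7 226.9]
17.6917 [-6.99643068e-01  2.77230031e-01  1.69496930e+00  5.34622495e-05
  1.16914235e+00 -2.08249339e+00] [[313.28047655 255.52175231]]
```

View pics/p45.png

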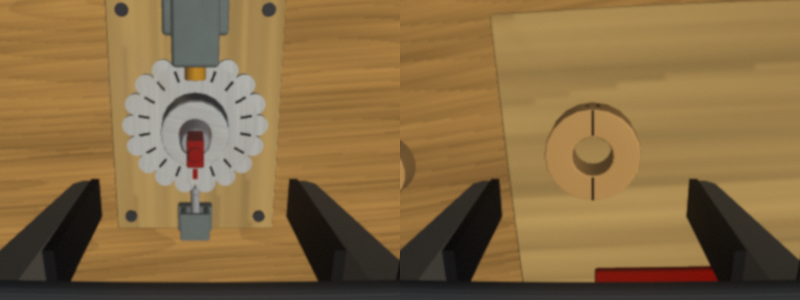

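Left: the spacer sits flat on the faceplate round the arbor, and contact came at the expected height. Right: the hub is centred at about (313,253) in the full image, with its line upright between the fingers. I'll pick it up and re-measure its line and centre in the grip.

```bash
cat >> m.py <<'E'
def hubline(c,z,u0,rows,w=9):
    g=cv2.cvtColor(c['pixels'],cv2.COLOR_BGR2GRAY); L=[]
    for v in rows:
        row=g[v,u0-w:u0+w+1].astype(float); b=np.median(row)-row; b[b<15]=0
        if b.sum()>0: L.append(onz(c,u0-w+(b*np.arange(2*w+1)).sum()/b.sum(),v,z)[:2])
    L=np.array(L); q=L-L.mean(0); V=np.linalg.svd(q)[2]
    d=np.arctan2(V[0,1],V[0,0]); d=(d+np.pi/2)%np.pi-np.pi/2
    print('line',d,'mid',L.mean(0),'rms',(q@V[1]).std(),len(L)); return d,L.mean(0)
E
python3 - <<'E'
from m import *
import pickle
c,=pickle.load(open('w5.pkl','rb'))
d,mid=hubline(c,.035,313,list(range(210,233))+list(range(278,297)))
b=d
x,y=.509,-.2725
bot.line_to([x,y,.04],down(b),max_speed=.1); bot.line_to([x,y,.0112],max_speed=.08)
print(np.array(bot.current_contact_force()).round(1))
bot.set_gripper(0.5,15); print('open',bot.current_opening()*92)
bot.line_to([x,y,.20],max_speed=.2); bot.hold(.2)
print(bot.current_opening()*92,bot.current_contact_force(),bot.current_clock())
c=shot('wrist','w6.png')
p=np.array(bot.current_ee_pos());rv=bot.current_tool_rot()
pickle.dump((c,p,rv),open('w6.pkl','wb')); print(proj(c,[p+[0,0,.024]]),p,b)
E
```

```text
line -0.1884209583748051 mid [ 0.50634617 -0.27259293] rms 8.958894468013417e-06 42
[-0.  -0.1 -1.5]
open 64.6892841835801
64.78124241220573 [ 0.26155664 -0.82242754 -1.46799615] 20.7667
[[314.73711399 322.79121127]] [ 0.50857581 -0.27214399  0.19892505] -0.1884209583748051
```

View pics/w6.png

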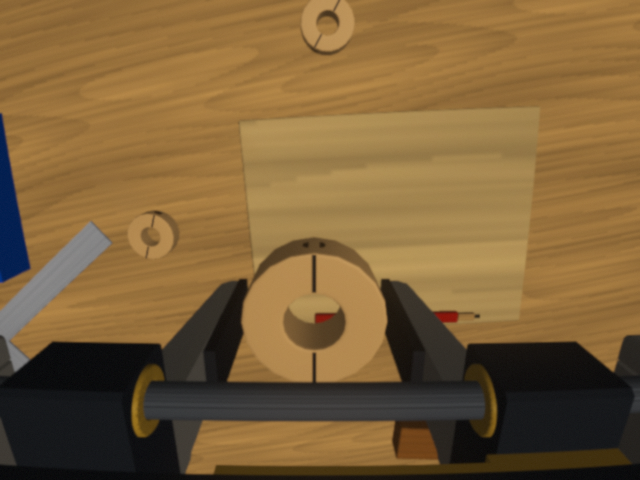

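```bash
python3 - <<'E'
from m import *
import pickle
c,p,rv=pickle.load(open('w6.pkl','rb')); Rt=Ro.from_rotvec(rv); z=p[2]+.0246
g=cv2.cvtColor(c['pixels'],cv2.COLOR_BGR2GRAY)
col=g[:,322:326].mean(1)
print('top',col[236:266].astype(int).tolist());print('boretop',col[284:300].astype(int).tolist());print('borebot',col[338:362].astype(int).tolist());print('bot',col[374:392].astype(int).tolist())
d,m=hubline(c,z,314,list(range(262,286))+list(range(358,376)))
print('rel tool yaw', d-(np.arctan2(Rt.as_matrix()[1,1],Rt.as_matrix()[0,1])-np.pi/2))
def T(u,v): return Rt.inv().apply(onz(c,u,v,z)-p)[:2]
for v in (250,255,292,351,382): print(v,T(314.5,v).round(4))
E
```

```text
top [132, 127, 111, 90, 79, 73, 65, 54, 45, 45, 53, 67, 75, 79, 80, 80, 82, 91, 112, 135, 148, 151, 148, 147, 147, 146, 146, 146, 147, 146]
boretop [144, 144, 144, 144, 146, 144, 144, 144, 142, 139, 137, 137, 139, 143, 147, 148]
borebot [66, 65, 65, 65, 65, 66, 66, 66, 71, 80, 100, 123, 139, 144, 145, 143, 143, 143, 144, 144, 143, 143, 143, 143]
bot [142, 142, 141, 141, 141, 140, 134, 113, 78, 46, 36, 35, 35, 37, 40, 42, 44, 46]
line -0.18596425030971897 mid [ 0.50472744 -0.27186736] rms 1.4416714762605321e-05 42
rel tool yaw 0.002465677327104787
250 [ 0.0327 -0.0001]
255 [ 0.0306 -0.0001]
292 [ 0.0145 -0.0001]
351 [-0.0133 -0.0001]
382 [-0.0293 -0.0001]
```

The hub sits +0.9 mm along tool x in the grip (rim and bore agree), and its line is within 0.0025 rad of the tool. I'll correct for both and thread it on.

```bash
python3 - <<'E'
from h import *
a=-.0795;x,y=.5052,.2185
bot.goto([x,y,.20],down(a)); bot.line_to([x,y,.132],max_speed=.12)
z=lower(x,y,.132,.078,.006,6)
if z<.079: lower(x,y,z,.0725,.0005,4)
print(np.array(bot.current_ft_torque()).round(3),bot.current_clock())
E
```

```text
0.126 [0.5052 0.2185 0.1261] [-0.7 -0.5 -0.1]
0.12 [0.5048 0.2185 0.1195] [ 0.3  0.3 -0.2]
0.114 [0.5048 0.2184 0.1135] [-0.3 -0.4 -0.9]
0.108 [0.5049 0.2184 0.1075] [-0.2 -0.  -1.4]
0.102 [0.5049 0.2184 0.1015] [ 0.3  0.5 -0.5]
0.096 [0.5049 0.2185 0.0955] [ 0.4  0.4 -0. ]
0.09 [0.505  0.2185 0.0895] [-0.3 -0.5 -0.6]
0.084 [0.5051 0.2184 0.0835] [-1.3 -0.3 -0.9]
0.078 [0.505  0.2184 0.0775] [-1.3 -1.3 -0.6]
0.0775 [0.5051 0.2184 0.0774] [-2.2 -0.4 -1.2]
0.077 [0.5051 0.2185 0.0771] [-1.8  0.6 -0. ]
0.0765 [0.5052 0.2186 0.0766] [-2.7  0.5  0.4]
0.076 [0.5051 0.2186 0.076 ] [-3.   0.7  1.2]
0.0755 [0.5052 0.2185 0.0754] [-2.6  0.5  0.3]
0.075 [0.5052 0.2185 0.0749] [-3.   0.   0.5]
0.0745 [0.5051 0.2185 0.0744] [-2.8  0.8  0.8]
0.074 [0.5051 0.2185 0.0741] [-3.7 -0.1  2.3]
0.0735 [0.5052 0.2185 0.0741] [-6.5 -0.7  6.7]
[ 0.042  0.983 -0.056] 27.9667
```

```bash
python3 - <<'E'
from m import *
a=-.0795
bot.line_to([.5046,.2185,.0740],max_speed=.02); print(np.array(bot.current_contact_force()).round(1))
bot.set_gripper(1.0); print(np.array(bot.current_contact_force()).round(1))
bot.line_to([.5046,.2185,.22],max_speed=.25); bot.hold(.2)
c=shot('wrist'); print(bot.current_clock())
cv2.imwrite('pics/w7.png',cv2.resize(c['pixels'][80:360,160:480],(800,700))[:600])
import pickle; pickle.dump(c,open('w7.pkl','wb'))
print(proj(c,[[.5045,.2185,.098],[.5045,.2185,.126]]))
E
```

```text
[-1.2 -0.4  1.4]
[ 0.2  0.5 -0.3]
29.775
[[314.83268395 235.92591601]
 [314.91852979 246.13109989]]
```

View pics/w7.png

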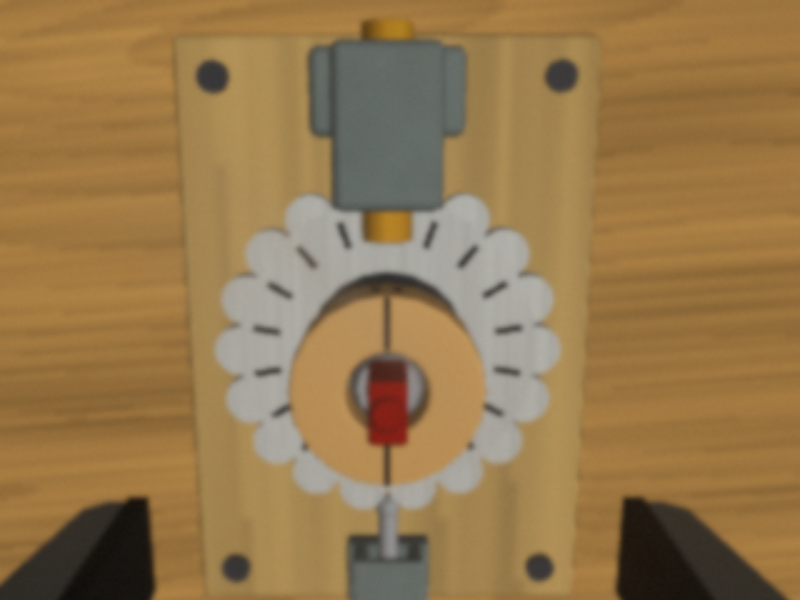

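The hub is home with its line at crop x≈387, pointing straight at the brass bush (387,230). The knob is aligned and the plate is symmetric about the plunger, so it is still on stop 0. Now grip the knob and turn it while reading torque.

```bash
python3 - <<'E'
from h import *
a=-.077
bot.line_to([.5045,.2185,.13],down(a),max_speed=.15); bot.line_to([.5045,.2185,.1012],max_speed=.08)
print('touch',np.array(bot.current_contact_force()).round(1))
bot.set_gripper(0.0,50); bot.hold(.2)
print('open mm',bot.current_opening()*92,np.array(bot.current_contact_force()).round(1),np.array(bot.current_ft_torque()).round(3))
q0=np.array(bot.current_joints()); np.save('q0.npy',q0)
for k in range(1,10):
    q=q0.copy(); q[5]+=np.radians(2.5*k); bot.set_joints(q); bot.hold(.1)
    print(2.5*k,np.degrees(bot.current_joints()[5]-q0[5]).round(2),np.array(bot.current_ft_torque()).round(3),np.array(bot.current_contact_force()).round(1),round(bot.current_opening()*92,2))
print(bot.current_clock())
E
```

```text
touch [-0.1  0.9 -1. ]
open mm 11.806369300770179 [ 0.9  1.4 -0. ] [ 0.38  -0.008  0.021]
2.5 2.42 [ 0.382 -0.118  0.759] [ 0.6  2.5 -0.8] 11.84
5.0 4.91 [ 0.417 -0.015  1.047] [-0.   1.6  0.5] 11.99
7.5 7.42 [ 0.41  -0.065  1.168] [ 1.  2. -1.] 12.8
10.0 9.93 [0.602 0.321 1.112] [-1.4  3.5  2. ] 13.41
12.5 12.42 [0.697 0.502 1.289] [-1.7  3.6  2.6] 14.18
15.0 15.04 [ 0.679  0.619 -0.484] [-2.6  4.2  3. ] 11.46
17.5 17.58 [ 0.627  0.621 -0.948] [-2.9  4.   3.2] 11.39
20.0 20.0 [ 0.747  0.615 -0.213] [-2.7  3.1  2.1] 11.6
22.5 22.41 [0.793 0.602 0.548] [-2.9  4.3  2.9] 11.58
35.5667
```

Torque (about 1.2 N m) is larger than the 0.23 stated, and the knob wedged the pads open before snapping over. I'll look before going on.

```bash
python3 - <<'E'
from h import *
q0=np.load('q0.npy'); q=q0.copy(); q[5]+=np.radians(20.5); bot.set_joints(q); bot.hold(.2)
print(np.array(bot.current_ft_torque()).round(3),np.array(bot.current_contact_force()).round(1),bot.current_opening()*92)
c=shot('wrist'); t=shot('scene')
u,v=proj(t,[.5045,.2185,.06])[0].astype(int); print(u,v)
im=np.hstack([cv2.resize(c['pixels'],(480,360)),cv2.resize(t['pixels'][v-50:v+50,u-44:u+44],(317,360),interpolation=2)]); cv2.imwrite('pics/w8.png',im)
E
```

```text
[ 0.682  0.613 -0.007] [-4.2  4.6  2.3] 11.676788069241997
461 209
```

View pics/w8.png

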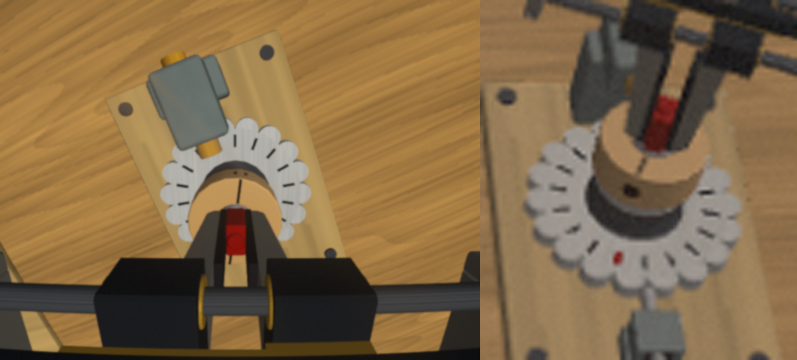

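The picture shows the plate on stop 1: the red mark is one lobe along and torque is about 0. The hub's line looks a few degrees ahead of the knob, so I'll quantify that and step on to stops 2 and 3 with 60 N, looking numerically at each stop.

```bash
cat >> m.py <<'E'
def hubrel(c,show=True):
    "angle of hub line relative to tool (rad, ccw+) from the part seen between rim and knob"
    Rt=Ro.from_rotvec(bot.current_tool_rot()); p=np.array([.5045,.2185,.098]); g=cv2.cvtColor(c['pixels'],cv2.COLOR_BGR2GRAY)
    best=None; hsv=cv2.cvtColor(c['pixels'],cv2.COLOR_BGR2HSV)
    # sample brightness on circles r=20..29 mm about the axis, towards tool +x
    th=np.radians(np.arange(-40,40.1,.5)); out=[]
    for r in np.arange(.019,.0275,.001):
        X=p+Rt.apply(np.c_[r*np.cos(th),r*np.sin(th),0*th])
        uv=proj(c,X).astype(np.float32); b=cv2.remap(g,uv[None,:,0],uv[None,:,1],1)[0].astype(float)
        d=cv2.GaussianBlur(b[None],(41,1),0)[0]-b; k=d.argmax(); w=np.clip(d[max(0,k-6):k+7],0,None)
        out.append((np.degrees((w*th[max(0,k-6):k+7]).sum()/w.sum()),d[k]))
    o=np.array(out)
    if show: print('rel (tool frame, cw+ from above) deg',o[:,0].round(1),'contrast',o[:,1].round(0),'med',np.median(o[:,0]).round(2))
    return np.median(o[:,0])
E
python3 - <<'E'
from m import *
hubrel(shot('wrist'))
q0=np.load('q0.npy'); bot.set_gripper(0.0,60)
for k in (23,25.5,28,30,32,33,34,35,37,39,41):
    q=q0.copy(); q[5]+=np.radians(k); bot.set_joints(q); 
    print(k,np.array(bot.current_ft_torque()).round(2),round(bot.current_opening()*92,2))
bot.hold(.2); print(np.array(bot.current_ft_torque()).round(3)); c=shot('wrist'); hubrel(c)
cv2.imwrite('pics/w9.png',c['pixels']); print(bot.current_clock())
E
```

```text
rel (tool frame, cw+ from above) deg [5.6 5.5 5.8 5.9 5.8 5.8 5.9 6.  5.9] contrast [46. 48. 48. 50. 56. 54. 54. 57. 60.] med 5.79
23 [0.81 0.61 0.69] 11.87
25.5 [0.81 0.58 0.96] 12.17
28 [0.84 0.52 1.12] 12.77
30 [0.87 0.55 1.28] 13.03
32 [ 0.71  0.57 -0.27] 11.28
33 [ 0.76  0.58 -0.05] 11.39
34 [ 0.74  0.58 -0.22] 11.39
35 [ 0.79  0.52 -0.21] 11.44
37 [ 0.71  0.63 -0.66] 11.51
39 [ 0.74  0.55 -0.59] 11.37
41 [0.85 0.59 0.22] 11.43
[0.826 0.58  0.218]
rel (tool frame, cw+ from above) deg [11.7 11.7 11.8 11.8 11.9 11.9 11.9 12.  12. ] contrast [41. 45. 47. 52. 51. 57. 54. 58. 56.] med 11.87
39.3833
```

The hub gains about 6° at each snap because it is only carried by friction. I'll go to stop 3, re-seat the hub on the plate's angle, then take the knob again.

```bash
python3 - <<'E'
from m import *
q0=np.load('q0.npy')
for k in (43.5,46,48,49.5,51,52,54,57,59,60,60.5):
    q=q0.copy(); q[5]+=np.radians(k); bot.set_joints(q); 
    print(k,np.array(bot.current_ft_torque()).round(2),round(bot.current_opening()*92,2))
bot.hold(.2); print(np.array(bot.current_ft_torque()).round(3)); c=shot('wrist'); hubrel(c)
s=shot('scene'); u,v=proj(s,[.5045,.2185,.06])[0].astype(int)
bot.set_gripper(.35); bot.hold(.2); bot.line_to([.5045,.2185,.150],max_speed=.15)
bot.set_gripper(1.0); bot.goto([.5045,.2185,.20],down(-.077)); bot.hold(.2); print(bot.current_clock(),bot.current_joints())
w=shot('wrist'); print('hub line vs jig-yaw tool: '); 
import m; 
th=hubrel(w)
cv2.imwrite('pics/w10.png',np.hstack([w['pixels'][100:400,120:520],cv2.resize(s['pixels'][v-50:v+50,u-50:u+50],(300,300),interpolation=2)]))
E
```

```text
43.5 [0.94 0.51 0.75] 11.95
46 [0.88 0.51 0.93] 11.87
48 [0.94 0.44 1.13] 12.67
49.5 [0.98 0.43 1.23] 12.78
51 [ 0.78  0.47 -0.27] 11.46
52 [0.93 0.48 0.02] 11.43
54 [ 0.82  0.51 -0.44] 11.81
57 [ 0.86  0.55 -0.84] 11.48
59 [ 0.78  0.44 -0.55] 11.3
60 [ 0.86  0.47 -0.16] 12.18
60.5 [0.88 0.42 0.02] 11.12
[0.879 0.434 0.046]
rel (tool frame, cw+ from above) deg [17.2 17.2 17.2 17.3 17.3 17.4 17.4 17.5 17.5] contrast [47. 45. 50. 50. 49. 52. 55. 54. 56.] med 17.29
45.7667 [ 1.88882143e-01  1.04926893e-01  1.68585654e+00  2.46156501e-05
  1.35141953e+00 -1.30442089e+00]
hub line vs jig-yaw tool: 
rel (tool frame, cw+ from above) deg [ -9.3 -17.9  26.6  34.   -7.7  17.6 -23.1  11.1  30.3] contrast [1. 1. 1. 1. 2. 1. 1. 1. 1.] med 11.12
```

View pics/w10.png

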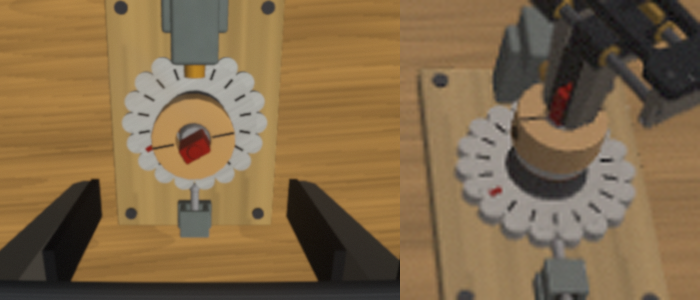

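The left crop shows the plate on stop 3: the red mark is at (149,149), three lobes round from the plunger. The hub line runs from (149,149) to (233,133), about 17° ahead of the knob. I'll grip the hub lightly on its ±y sides, turn it back 17.5°, and re-check.

```bash
python3 - <<'E'
from m import *
a=-.077; x,y=.5045,.2185
bot.line_to([x,y,.13],down(a-np.radians(9)),max_speed=.15)
bot.line_to([x,y,.0765],max_speed=.12); print(np.array(bot.current_contact_force()).round(1))
bot.set_gripper(.5,8); print(bot.current_opening()*92,np.array(bot.current_contact_force()).round(1))
q=np.array(bot.current_joints()); q[5]-=np.radians(17.5); bot.set_joints(q); print(np.array(bot.current_ft_torque()).round(2))
bot.set_gripper(1.0); bot.line_to([x,y,.15],max_speed=.2)
bot.goto([x,y,.15],down(a-np.radians(60.3))); bot.hold(.15); c=shot('wrist'); hubrel(c); print(bot.current_clock())
cv2.imwrite('pics/w11.png',c['pixels'])
E
```

```text
[-0.1  0.4  0. ]
64.98042019919406 [-0.5 -0.3  3.4]
[ 0.   -0.03 -0.04]
rel (tool frame, cw+ from above) deg [1.3 1.2 1.1 1.1 1.  1.  1.1 1.2 1.2] contrast [33. 35. 36. 40. 38. 39. 38. 39. 39.] med 1.12
50.325
```

View pics/w11.png

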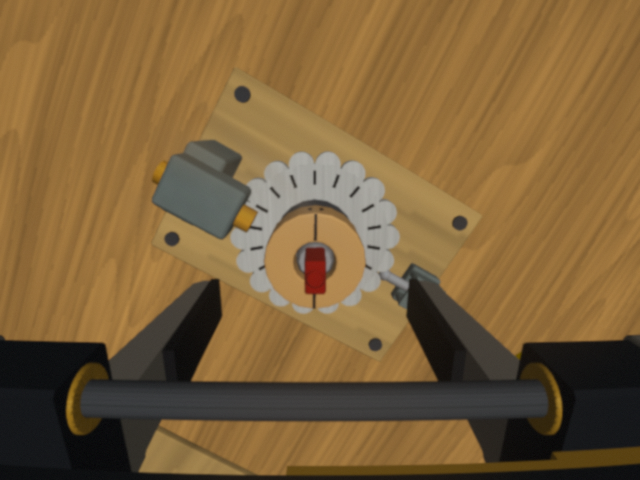

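The line and knob are now aligned to about 1° (line x≈316 to 314, knob x≈315). Now take the knob again on this stop.

```bash
python3 - <<'E'
from m import *
x,y=.5045,.2185
bot.line_to([x,y,.1012],max_speed=.08); bot.set_gripper(0.0,40); bot.hold(.3)
T=np.array(bot.current_ft_torque()); print(bot.current_opening()*92,T.round(3),np.array(bot.current_contact_force()).round(1))
q=np.array(bot.current_joints())
for d in (.3,.6,-.3):
    if abs(T[2])<.06: break
    q[5]-=np.radians(d if False else np.clip(T[2]/.3,-.7,.7)); bot.set_joints(q); bot.hold(.2); T=np.array(bot.current_ft_torque()); print(T.round(3))
c=shot('wrist'); hubrel(c); print(bot.current_clock(),bot.current_tool_rot(), bot.current_opening()*92)
R=Ro.from_rotvec(bot.current_tool_rot()).as_matrix(); print('turn deg',np.degrees(-.077-(np.arctan2(R[1,1],R[0,1])-np.pi/2)))
E
```

```text
11.864193836408974 [ 0.193 -0.521  0.138] [ 3.6  1.4 -3.3]
[ 0.183 -0.419 -0.034]
rel (tool frame, cw+ from above) deg [1.4 1.5 1.5 1.5 1.4 1.4 1.6 1.6 1.5] contrast [43. 44. 46. 48. 50. 52. 55. 57. 58.] med 1.5
53.0667 [1.67044328e+00 2.66006136e+00 1.20614785e-03] 11.744987831274477
turn deg 59.84354080693673
```

Torque is about 0, the turn is 59.8°, and the hub line is within 1.5° of the plate. Handing in.

```bash
python3 -c "
from h import *
bot.job_done(); print(bot.current_clock())"
```

```text
the job is handed in; nothing more can be done
the job is handed in; nothing more can be done
```

The jig is set up and handed in at about 53 s. The spacer and then the hub are on the arbor, both home at the expected contact heights. The gripper is still holding the red knob on the third stop.

- **Before turning:** the hub's line pointed straight at the brass bush and the plate was still on its starting stop.
- **Turning:** I felt three separate clicks, and did not pass the third stop. The last checks gave a turn of 59.8° with -0.03 N m on the knob. The picture at stop 3, taken before the hub was re-aligned, showed the plate's red mark three lobes round.
- **Torque disagreed with the description:** leaving each stop took about 1.2–1.3 N m, not 0.23. The knob twisted a few degrees in the pads before each snap.
- **Hub slipped:** each snap pushed the hub about 6° ahead of the plate, 17° in all. At stop 3 I let go of the knob, turned the hub back by its sides, and gripped the knob again. The hub line now sits about 1.5° ahead of the plate, which I left as it was; up to about 1° of that may be my error in locating the arbor axis.
- **Bystanders:** I never touched the pencil, tape roll or offcut, but took no final picture of them.

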